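# Stack the roller-end discs and present the heavier band pulley

## Task

Lay the black bearing flange flat and centred on the round assembly plate and let go, then lay the brass spacer centred on top of it and let go. Then weigh the two look-alike green pulleys in the gripper: lift the one on the robot's left some 5 cm clear of the white rack and stand it back on its pad, then lift the one on the right likewise, and judge which is heavier. Finish while still holding the heavier pulley in the gripper, upright and still, centred about 5 cm above the disc stack without touching it, with the lighter one standing on a rack pad and the loose blue bracket, hex axle and wrench left alone.

Things in the scene. Friction and masses are not known exactly. Their poses are not given: they have to be found in the camera images.
- plate: fixed round aluminium assembly plate, 110 mm diameter, 12 mm thick, flat top with a thin dark circle (56 mm) around the centre; origin at the centre of its underside on the bench, z up
- plate_top (a point): centre of the assembly plate's top face, 12 mm above the bench
- flange: black polymer bearing flange, a loose solid disc 50 mm diameter, 16 mm thick, about 90 g, lying flat on the bench with a grey disc mark on top; origin at the centre of its underside, z is its axis (up)
- spacer: brass spacer, a loose solid disc 44 mm diameter, 14 mm thick, about 130 g, lying flat on the bench with a dark dot on top; origin at the centre of its underside, z is its axis (up)
- rack: fixed white rack board, 90 x 250 x 10 mm, with two black rubber pads (76 mm diameter, 2 mm thick, flat, no rim) 140 mm apart along its own y; origin at the centre of its underside on the bench, z up
- nest_left (a point): centre of the top of the rack pad on the robot's left (greater y), 12 mm above the bench
- nest_right (a point): centre of the top of the rack pad on the robot's right (lesser y), 12 mm above the bench
- pulley_p: one of two identical-looking sealed green band pulleys, loose upright cylinder 52 mm diameter, 48 mm tall, black cap on top, at first standing on the left rack pad; either one may hide the steel core, the other a polymer core (the heavier weighs roughly 500 g, the lighter roughly 200 g; the core has 1 to 3 mm of play); origin at the centre of its underside, z is its axis (up)
- pulley_q: the other green band pulley, of the same look and size (52 mm diameter, 48 mm tall), at first standing on the right rack pad; origin at the centre of its underside, z is its axis (up)
- bracket: loose blue anodised L-shaped end bracket, foot 60 x 90 x 6 mm with an upright wall 60 mm high on the far side, about 250 g, to be left alone; origin at the centre of the foot's underside
- axle: loose stainless hex axle lying on the bench, 200 mm long along its own x, 11 mm across flats, to be left alone; origin at the underside of its middle
- wrench: loose open-ended steel wrench lying on the bench on the robot's left, to be left alone; its length is along its own x
Not all that is in view belongs to the job. Leave any purple or turquoise look-alike of the spacer alone.

How it is judged:
On the way, in this order (a step that is already met when the one before it is completed fails the run):
1. the black flange lies centred on the plate (within 10 mm), released (horizontal distance between flange and plate_top below 0.01 m and z of flange in the frame of plate_top below 0.004 m and angle between flange's own z axis and vertical below 0.06 rad and contact force between flange and the fingers below 0.1 N), for 0.2 s.
2. the brass spacer lies centred on the flange and plate (within 10 mm), released (all of step 1 and horizontal distance between spacer and plate_top below 0.01 m and horizontal distance between spacer and flange below 0.01 m and z of spacer in the frame of plate_top between 0.012 and 0.02 m and angle between spacer's own z axis and vertical below 0.06 rad and contact force between spacer and the fingers below 0.1 N), for 0.2 s.
3. the pulley from the left pad is lifted at least 30 mm in the gripper while the other stands on the right pad ((((z of pulley_p in the frame of nest_left above 0.03 m and contact force between pulley_p and the fingers above 1 N) and (horizontal distance between pulley_q and nest_right below 0.02 m and z of pulley_q in the frame of nest_right below 0.006 m and angle between pulley_q's own z axis and vertical below 0.12 rad)) or ((z of pulley_q in the frame of nest_left above 0.03 m and contact force between pulley_q and the fingers above 1 N) and (horizontal distance between pulley_p and nest_right below 0.02 m and z of pulley_p in the frame of nest_right below 0.006 m and angle between pulley_p's own z axis and vertical below 0.12 rad)))), for 0.2 s.
4. the pulley from the right pad is lifted at least 30 mm in the gripper while the other stands on the left pad ((((z of pulley_q in the frame of nest_left above 0.03 m and contact force between pulley_q and the fingers above 1 N) and (horizontal distance between pulley_p and nest_left below 0.02 m and z of pulley_p in the frame of nest_left below 0.006 m and angle between pulley_p's own z axis and vertical below 0.12 rad)) or ((z of pulley_p in the frame of nest_left above 0.03 m and contact force between pulley_p and the fingers above 1 N) and (horizontal distance between pulley_q and nest_left below 0.02 m and z of pulley_q in the frame of nest_left below 0.006 m and angle between pulley_q's own z axis and vertical below 0.12 rad)))), for 0.2 s.
At the end, for the whole second after the job is handed in: Flange on plate, spacer on it, each 10 mm from centre at most, flat, released. Heavier pulley held still by the fingers, upright, within 20 mm of plate centre and underside 20-100 mm over the stack. Lighter one upright, released, within 20 mm of a pad centre, pressing under 3.4 N on it (all of step 2 and ((horizontal distance between pulley_p and plate_top below 0.02 m and z of pulley_p in the frame of plate_top between 0.05 and 0.13 m and angle between pulley_p's own z axis and vertical below 0.15 rad and contact force between pulley_p and the fingers above 1 N and linear speed of each of pulley_p, pulley_q below 0.02 m/s and contact force between pulley_p and spacer below 0.05 N and contact force between pulley_p and flange below 0.05 N and ((horizontal distance between pulley_q and nest_left below 0.02 m and z of pulley_q in the frame of nest_left below 0.006 m and angle between pulley_q's own z axis and vertical below 0.12 rad) or (horizontal distance between pulley_q and nest_right below 0.02 m and z of pulley_q in the frame of nest_right below 0.006 m and angle between pulley_q's own z axis and vertical below 0.12 rad)) and contact force between pulley_q and the fingers below 0.1 N and contact force between pulley_q and rack between 0.8 and 3.4 N) or (horizontal distance between pulley_q and plate_top below 0.02 m and z of pulley_q in the frame of plate_top between 0.05 and 0.13 m and angle between pulley_q's own z axis and vertical below 0.15 rad and contact force between pulley_q and the fingers above 1 N and linear speed of each of pulley_q, pulley_p below 0.02 m/s and contact force between pulley_q and spacer below 0.05 N and contact force between pulley_q and flange below 0.05 N and ((horizontal distance between pulley_p and nest_left below 0.02 m and z of pulley_p in the frame of nest_left below 0.006 m and angle between pulley_p's own z axis and vertical below 0.12 rad) or (horizontal distance between pulley_p and nest_right below 0.02 m and z of pulley_p in the frame of nest_right below 0.006 m and angle between pulley_p's own z axis and vertical below 0.12 rad)) and contact force between pulley_p and the fingers below 0.1 N and contact force between pulley_p and rack between 0.8 and 3.4 N))); the arm keeps its last pose, push and grip.
It fails at once if the bracket is moved by more than 15 mm (distance of bracket from where it was at the start of the episode above 0.015 m).
It fails at once if the axle is moved by more than 15 mm (distance of axle from where it was at the start of the episode above 0.015 m).
It fails at once if the wrench is moved by more than 15 mm (distance of wrench from where it was at the start of the episode above 0.015 m).
It fails at once if a pulley is tipped over (angle between any of pulley_p, pulley_q's own z axis and vertical above 0.8 rad).
It also fails if it takes over 64 s, if anything falls off the work surface, if the arm or the gripper's body presses on something with over 40 N, if the wrist force passes 120 N, or if a joint passes its speed limit or range.

## Robot

A 7-joint arm with a two-finger parallel gripper is mounted at the origin on the work surface. World frame = base frame: x ahead of the robot, y to its left, z up, the work surface at z = 0. Lengths are in m, angles in rad, forces in N, time in s.
With the tool pointing down it reaches from about 0.4 to 0.85 m from the base axis. Payload 10.4 kg.
Tool frame: the origin (TCP) lies at the very end of the fingers, on their centre line; the grasp point (between the pads) lies 19 mm behind it; z points along the fingers, y is the line along which they close (so a half turn about z gives the same grasp; the last joint's range is limited). The gripper opens to 85 mm and grips with 20 to 120 N. Pads are 22 mm wide; open, the fingers measure 114 mm over their backs; the gripper's body (76 mm by 85 mm) begins 54 mm behind the grasp point. The pads swing forward as they close: fully open they stand 13 mm farther back than shut.
Start: joints at [1.116, 0.332, -0.065, 1.46, 0.022, 1.35, -0.088], TCP at [0.262, -0.568, 0.231] pointing down, gripper open.
Joint ranges: [-2.6, 2.6], [-0.5, 2.12], [-1.47, 1.34], [0.16, 2.42], [-1.27, 4.41], [0.06, 2.06], [-2.6, 2.6]. Speed limits (rad/s): [2.22, 2.22, 2.79, 2.79, 3.14, 3.14, 3.14].

## Interface

Orientations are given as a unit quaternion [x, y, z, w].
In Python, from workcell import manip, optics gives the robot as it stands.
- The arm moves only by the tool jog_arm, never from a script. Its arguments are lists of equal length, an entry for each row: "dr": the turn, a rotation vector about the tool's x, y, z normalised to -1 to 1, where 1 is 4 degrees, a list of three; "translation": the shift along the tool's x, y, z normalised to -1 to 1, where 1 is 0.025 m, a list of three; "jaw": the opening, from 0 (shut) to 1 (fully open). A call has 1 to 10 rows; each row shifts and turns the commanded pose from where the row before left it, along the tool's axes as they then stand; what a row does not reach is not made up. A row lasts 1/10 s, in which the tool goes at most 50 mm and 8.59 degrees, less where a joint would pass 70% of its speed; a pose out of reach is approached as far as the arm can. A call with a number of a shift or a turn outside -1 to 1 is refused whole. A call with a gripper value outside its range is refused whole. The fingers move at their own pace and stop on an object; "squeeze" is the grip in N (left out, the last holds). Time passes only in rows, so rows that do not move let the fingers close. It gives the time, the measured TCP pose, the force, the opening and the grip force at its end, in the units of the state.
- manip.get_obs(): the state, without advancing time (a new reading comes with each control period).
- optics.camera(name): name is "scene" or "top" or "wrist"; returns a dict with "color" (400x640x3 uint8, red, green, blue), "mtx" (3x3 intrinsics, pixels), "k1" (the pictures are not rectified: a ray, as slopes to the right and down, at radius r is drawn at 1 + k1 r^2 times it, then the intrinsics apply), "R" (3x3) and "t" (3): a world point X has camera coordinates R X + t. Camera axes: x right, y down, z forward; pixel columns grow to the right and rows downward; lengths in m; the calibration is good to about 2 mm. A picture is of the moment at which its call begins. There is no depth.
- manip.hand_in(): hands the job in; it is judged then, once.
The state is a dict: "clock": time; "joint_pos": joint angles; "joint_velocities": joint speeds; "tau": joint torques, N m; "position": TCP position; "ee_rot": TCP orientation; "ft_force": force on the tool from outside, world axes, zero at the start; "torque": the same for the moment, N m; "grip_width": opening from 0.0 (shut) to 1.0 (fully open); "grasp_force": force on a finger pad.
Only numpy, scipy, OpenCV 4.12 (cv2) and the standard library are available. Lean on these libraries where they do the work, as an engineer would, in place of code of your own. Each camera call takes 0.05 s, during which the arm holds its last target. There are 200 camera calls.

## Working session

There is one attempt and no reset: what is moved stays moved. The work goes in short steps, Python scripts to look and compute and a tool call to move; the robot and the scene stay as the last step left them, time stands still between calls to the robot, and variables do not carry over. Pictures are saved under pics/ and viewed, at most 10 in all, crops included, and the job is handed in when it is done.

Besides the shell and the picture viewer there is one more tool, called in YAML: its name, and indented under it one key for each argument. jog_arm: Moves the arm, as the interface text tells. Scaled input: -1 to 1 covers 0.025 m each way for a shift and 4 degrees each way for a turn. Its arguments: {"type":"object","properties":{"dr":{"type":"array","items":{"type":"array","items":{"type":"number"}}},"translation":{"type":"array","items":{"type":"array","items":{"type":"number"}}},"jaw":{"type":"array","items":{"type":"number"}},"squeeze":{"type":"number"}},"required":["dr","translation","jaw"]}

```bash
mkdir -p pics; ls; cat > h.py <<'E'
import numpy as np, cv2
from workcell import manip, optics
from scipy.spatial.transform import Rotation as Ro
def shot(n,f):
    c=optics.camera(n); cv2.imwrite('pics/'+f,c['color'][:,:,::-1]); np.savez('pics/'+f[:-4],**c); return c
def px2w(c,u,v,z):
    K=c['mtx'];d=np.array([(u-K[0,2])/K[0,0],(v-K[1,2])/K[1,1]]);s=d.copy()
    for _ in range(20): s=d/(1+c['k1']*(s@s))
    r=c['R'].T@np.array([*s,1]);o=-c['R'].T@c['t'];return o+r*(z-o[2])/r[2]
E
python3 - <<'E'
from h import *
print(manip.get_obs())
for n in('scene','top'):
    c=shot(n,n+'0.png');print(c['mtx'],c['k1'],c['R'],c['t'])
E
```

```text
pics
{'clock': 0.0, 'joint_pos': array([ 1.11638576,  0.33289217, -0.0646836 ,  1.46096023,  0.02160542,
        1.34985575, -0.08849061]), 'joint_velocities': array([ 0.00091631, -0.00191372,  0.00015724,  0.00057427, -0.00076366,
        0.00202392,  0.001473  ]), 'tau': array([-1.80483057e-04, -6.25446224e+01,  4.87454468e-02, -3.91600406e+01,
        1.61217770e-02,  1.00009743e-02,  1.08142709e-05]), 'position': array([ 0.26140298, -0.56730223,  0.23049417]), 'ee_rot': array([ 9.76780845e-01,  2.14239765e-01, -1.88526937e-04, -6.84480374e-04]), 'ft_force': array([-0.04430414,  0.24627048, -0.59118501]), 'torque': array([-0.00676783,  0.04158545,  0.0214116 ]), 'grasp_force': 0.0, 'grip_width': 1.0008677009055107}
[[414.65341335   0.         322.8155791 ]
 [  0.         414.65341335 199.38638876]
 [  0.           0.           1.        ]] -0.06680350291412107 [[ 0.58782583  0.80898323  0.00263264]
 [ 0.67561548 -0.48912258 -0.5516365 ]
 [-0.44497699  0.32604484 -0.83408048]] [-0.40786797 -0.35520933  1.43514635]
[[364.99592926   0.         324.3567183 ]
 [  0.         364.99592926 196.92992446]
 [  0.           0.           1.        ]] -0.06718382582363087 [[-0.0047243  -0.99996283  0.0072121 ]
 [-0.99618273  0.00407754 -0.08719712]
 [ 0.08716447 -0.00759652 -0.99616497]] [0.05572896 0.59928164 1.04760335]
```

View pics/top0.png

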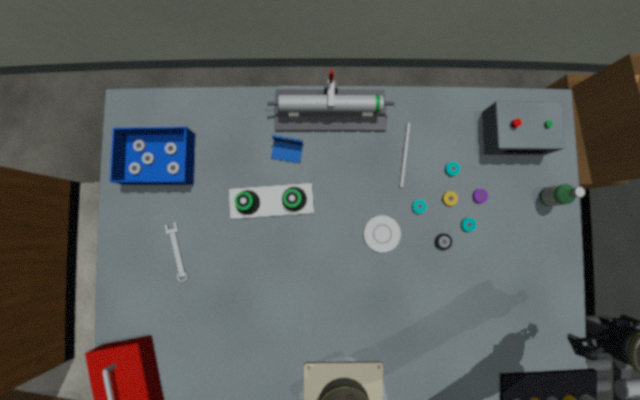

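View pics/scene0.png

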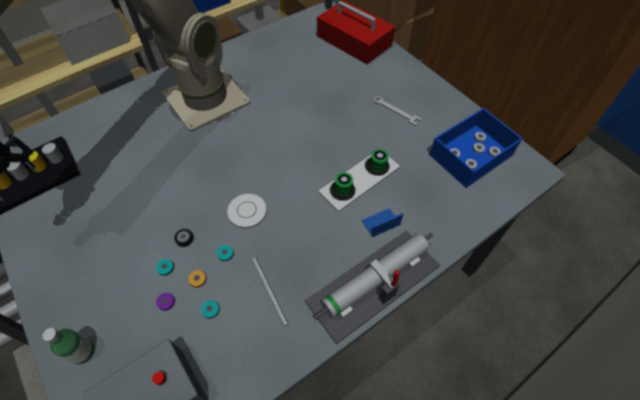

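The top view shows the flange at (444,242), the spacer at (451,198), the plate at (382,233), and the pulleys at (246,202) and (292,198). In the scene view they are at (184,237), (197,278), (247,210), (379,160) and (343,184). Next I'll refine these centroids.

```bash
python3 - <<'E'
from h import *
def cen(f,u,v,rad,fn,z):
    c=dict(np.load(f'pics/{f}0.npz'));im=c['color'].astype(int);hsv=cv2.cvtColor(c['color'],cv2.COLOR_RGB2HSV).astype(int)
    Y,X=np.mgrid[:400,:640];m=(fn(im,hsv)&(abs(X-u)<=rad)&(abs(Y-v)<=rad)).astype(np.uint8)
    k,_=max(((q,cv2.contourArea(q)) for q in cv2.findContours(m,0,2)[0]),key=lambda t:t[1])
    h=cv2.convexHull(k);M=cv2.moments(h);x,y=M['m10']/M['m00'],M['m01']/M['m00']
    print(f,round(x,1),round(y,1),'A',M['m00'],cv2.boundingRect(k),px2w(c,x,y,z).round(4),cv2.minAreaRect(k)[2])
dark=lambda i,h:h[...,2]<70
white=lambda i,h:(h[...,2]>165)&(h[...,1]<40)
brass=lambda i,h:(h[...,0]>12)&(h[...,0]<32)&(h[...,1]>100)
green=lambda i,h:(h[...,0]>45)&(h[...,0]<85)&(h[...,1]>110)
for n,f,z,ps,r in(('flange',dark,.008,((444,242),(184,237)),14),('spacer',brass,.007,((451,198),(197,278)),14),('plate',white,.010,((382,233),(247,210)),28),('rack',white,.009,((271,201),(360,180)),50),('pl',green,.03,((246,202),(379,160)),17),('pr',green,.03,((292,198),(343,184)),17)):
    print(n)
    for cam,p in zip(('top','scene'),ps):
        try:cen(cam,*p,r,f,z)
        except Exception as e:print(cam,e)
a=cv2.imread('pics/top0.png')
b=cv2.imread('pics/scene0.png')
cv2.imwrite('pics/crop.png',np.vstack([cv2.resize(a[170:270,220:480],(780,300),interpolation=2),cv2.resize(b[140:300,150:410],None,fx=1.85,fy=1.85,interpolation=2)[:, :780] if 0 else cv2.resize(b[195:295,150:410],(780,300),interpolation=2)]))
E
```

```text
flange
top 442.4 241.5 A 187.5 (435, 234, 16, 16) [ 0.4659 -0.2994  0.008 ] 90.0
scene 183.6 237.5 A 255.5 (174, 229, 20, 18) [ 0.466 -0.304  0.008] 45.0
spacer
top 449.8 198.3 A 147.0 (443, 192, 15, 14) [ 0.5955 -0.3264  0.007 ] 90.0
scene 196.9 278.1 A 208.0 (189, 270, 17, 17) [ 0.594 -0.328  0.007] 90.0
plate
top 381.9 233.4 A 960.5 (365, 216, 35, 36) [ 0.4915 -0.1174  0.01  ] 90.0
scene 246.3 209.7 A 852.0 (228, 195, 37, 31) [ 0.4903 -0.1196  0.01  ] 90.0
rack
top 269.0 200.2 A 1052.0 (249, 185, 41, 32) [0.5919 0.2184 0.009 ] 85.76361083984375
scene 362.9 177.1 A 652.0 (348, 161, 36, 36) [0.5943 0.2201 0.009 ] 54.162349700927734
pl
top 244.9 201.3 A 281.0 (236, 192, 19, 20) [0.5872 0.2863 0.03  ] 90.0
scene 378.5 160.0 A 321.0 (370, 149, 18, 23) [0.5831 0.2874 0.03  ] 90.0
pr
top 292.3 198.4 A 292.0 (283, 189, 20, 20) [0.5953 0.1471 0.03  ] 90.0
scene 343.2 183.9 A 333.0 (335, 172, 18, 24) [0.5908 0.1476 0.03  ] 90.0
```

View pics/crop.png

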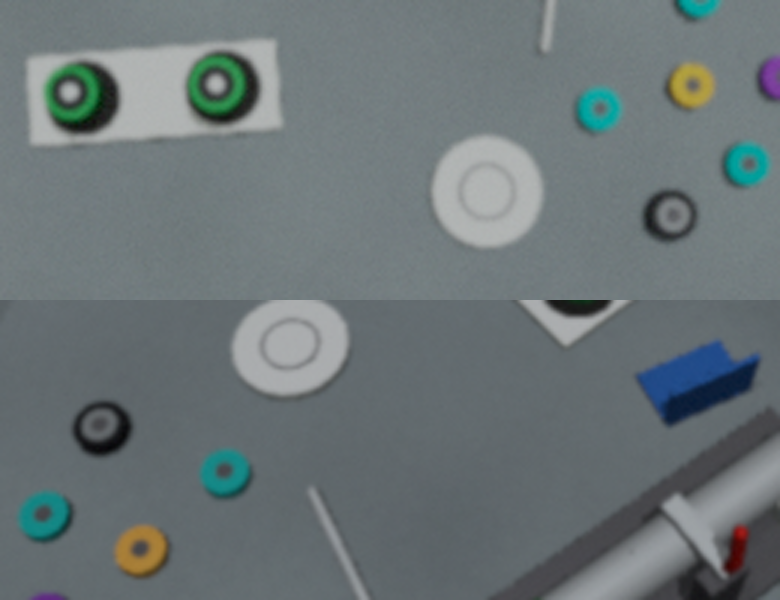

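The crop confirms plain, unoccluded discs: flange at crop (670,215), brass at (692,85), plate at (487,191). I'll use one yaw for everything, with the closing axis at -30° because it clears the look-alikes.

jog_arm:
  dr:
    - [0, 0, -0.98]
    - [0, 0, -0.98]
    - [0, 0, -0.98]
    - [0, 0, -0.98]
    - [0, 0, -0.98]
    - [0, 0, -0.98]
    - [0, 0, -0.98]
    - [0, 0, -0.98]
    - [0, 0, -0.98]
  translation:
    - [0, 0, 0]
    - [0, 0, 0]
    - [0, 0, 0]
    - [0, 0, 0]
    - [0, 0, 0]
    - [0, 0, 0]
    - [0, 0, 0]
    - [0, 0, 0]
    - [0, 0, 0]
  jaw: [0.85, 0.85, 0.85, 0.85, 0.85, 0.85, 0.85, 0.85, 0.85]
  squeeze: 40

```text
clock: 1.0
position: [0.2615, -0.5674, 0.2309]
ee_rot: [0.865, 0.501, 0.0, -0.0]
ft_force: [0.5, -0.7, 0.2]
grip_width: 0.849
grasp_force: 0.0
```

jog_arm:
  dr:
    - [0, 0, 0]
    - [0, 0, 0]
    - [0, 0, 0]
    - [0, 0, 0]
    - [0, 0, 0]
    - [0, 0, 0]
    - [0, 0, 0]
  translation:
    - [0.94, 0.12, 0.25]
    - [0.94, 0.12, 0.25]
    - [0.94, 0.12, 0.25]
    - [0.94, 0.12, 0.25]
    - [0.94, 0.12, 0.25]
    - [0.94, 0.12, 0.25]
    - [0.94, 0.12, 0.25]
  jaw: [0.85, 0.85, 0.85, 0.85, 0.85, 0.85, 0.85]

```text
clock: 1.7
position: [0.3623, -0.4347, 0.187]
ee_rot: [0.866, 0.5, -0.0, -0.0]
ft_force: [-0.7, -0.0, 0.2]
grip_width: 0.848
grasp_force: 0.0
```

jog_arm:
  dr:
    - [0, 0, 0]
    - [0, 0, 0]
    - [0, 0, 0]
    - [0, 0, 0]
    - [0, 0, 0]
    - [0, 0, 0]
    - [0, 0, 0]
    - [0, 0, 0]
    - [0, 0, 0]
  translation:
    - [0.94, 0.12, 0.25]
    - [0.94, 0.12, 0.25]
    - [0.94, 0.12, 0.25]
    - [0.94, 0.12, 0.25]
    - [0.94, 0.12, 0.25]
    - [0.94, 0.12, 0.25]
    - [0.94, 0.12, 0.25]
    - [0, 0, 0]
    - [0, 0, 0]
  jaw: [0.85, 0.85, 0.85, 0.85, 0.85, 0.85, 0.85, 0.85, 0.85]

```text
clock: 2.6
position: [0.4622, -0.3034, 0.1435]
ee_rot: [0.866, 0.501, -0.0, -0.0]
ft_force: [-0.4, 0.3, 0.5]
grip_width: 0.852
grasp_force: 0.0
```

```bash
cat >> h.py <<'E'
def go(x,y,z=None):
    o=manip.get_obs();R=Ro.from_quat(o['ee_rot']).as_matrix();p=o['position']
    d=np.array([x,y,p[2] if z is None else z])-p
    print('pos',p.round(4),'units',(R.T@d/.025).round(2),'zaxis',R[:,2].round(3),'yaw_x',np.degrees(np.arctan2(R[1,0],R[0,0])).round(1),'w',o['grip_width'].__round__(3),o['clock'])
E
python3 - <<'E'
from h import *
go(.466,-.302)
c=shot('wrist','w1.png');shot('top','top1.png')
E
```

```text
pos [ 0.4622 -0.3034  0.1435] units [ 0.12  0.1  -0.  ] zaxis [-0.001  0.    -1.   ] yaw_x 60.1 w 0.852 2.6
```

View pics/w1.png

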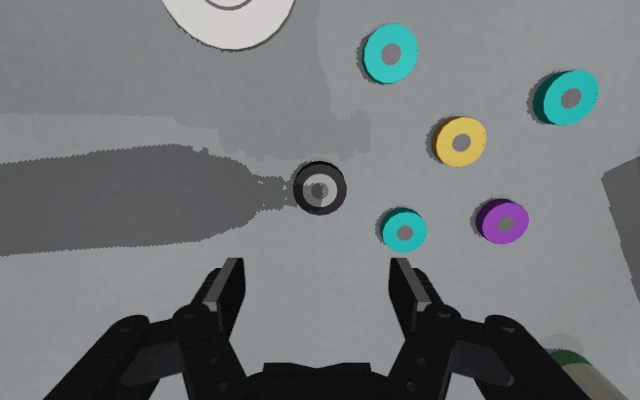

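The wrist view has the flange centred between the fingers at (320,188) and the spacer at (461,142). I'll use this view to refine both.

```bash
python3 - <<'E'
from h import *
c=dict(np.load('pics/w1.npz'));print(-c['R'].T@c['t'])
hsv=cv2.cvtColor(c['color'],cv2.COLOR_RGB2HSV).astype(int);Y,X=np.mgrid[:400,:640]
m=(hsv[...,1]>80)&(hsv[...,0]>12)&(hsv[...,0]<35)&(hsv[...,2]>140)&(abs(X-461)<35)&(abs(Y-142)<35)
print('spacer',X[m].mean(),Y[m].mean(),px2w(c,X[m].mean(),Y[m].mean(),.014))
print('flange',px2w(c,320,187,.016),'ring',px2w(c,319.5,190,.016))
go(*px2w(c,320,187,.016)[:2],.004)
E
```

```text
[ 0.50426192 -0.23129739  0.28678227]
spacer 460.75147232037693 141.4746760895171 [ 0.59557273 -0.32591525  0.014     ]
flange [ 0.46794615 -0.29988164  0.016     ] ring [ 0.46611793 -0.30215626  0.016     ]
pos [ 0.4617 -0.3047  0.1438] units [0.29 0.12 5.59] zaxis [-0. -0. -1.] yaw_x 59.9 w 0.852 2.7
```

jog_arm:
  dr:
    - [0, 0, 0]
    - [0, 0, 0]
    - [0, 0, 0]
    - [0, 0, 0]
    - [0, 0, 0]
    - [0, 0, 0]
    - [0, 0, 0]
    - [0, 0, 0]
    - [0, 0, 0]
  translation:
    - [0.18, 0.1, 0.8]
    - [0, 0, 0.8]
    - [0, 0, 0.8]
    - [0, 0, 0.8]
    - [0, 0, 0.8]
    - [0, 0, 0.6]
    - [0, 0, 0.5]
    - [0, 0, 0.3]
    - [0, 0, 0]
  jaw: [0.85, 0.85, 0.85, 0.85, 0.85, 0.85, 0.85, 0.85, 0.85]

```text
clock: 3.6
position: [0.4663, -0.301, 0.0081]
ee_rot: [0.866, 0.5, -0.0, -0.001]
ft_force: [0.6, -0.4, -0.1]
grip_width: 0.847
grasp_force: 0.0
```

```bash
python3 - <<'E'
from h import *
go(.4665,-.302,.003);shot('wrist','w2.png')
E
```

```text
pos [ 0.4663 -0.301   0.0081] units [-0.03  0.03  0.2 ] zaxis [-0.001  0.001 -1.   ] yaw_x 60.0 w 0.847 3.6
```

View pics/w2.png

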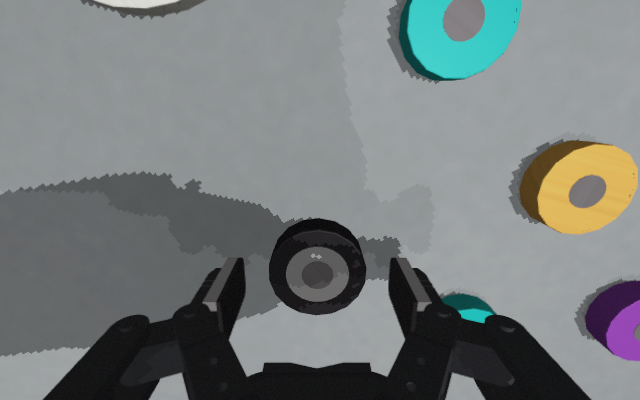

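The flange sits at (317,270), between both pads. I'll go down 4 mm, close and lift.

jog_arm:
  dr:
    - [0, 0, 0]
    - [0, 0, 0]
    - [0, 0, 0]
    - [0, 0, 0]
    - [0, 0, 0]
    - [0, 0, 0]
    - [0, 0, 0]
    - [0, 0, 0]
  translation:
    - [0, 0, 0.2]
    - [0, 0, 0]
    - [0, 0, 0]
    - [0, 0, 0]
    - [0, 0, 0]
    - [0, 0, 0]
    - [0, 0, 0]
    - [0, 0, 0]
  jaw: [0.85, 0.4, 0.4, 0.4, 0.4, 0.4, 0.4, 0.4]
  squeeze: 40

```text
clock: 4.45
position: [0.467, -0.3012, 0.0044]
ee_rot: [0.866, 0.5, 0.0, 0.0]
ft_force: [-2.4, 1.7, 5.7]
grip_width: 0.56
grasp_force: 41.2
```

jog_arm:
  dr:
    - [0, 0, 0]
    - [0, 0, 0]
    - [0, 0, 0]
    - [0, 0, 0]
    - [0, 0, 0]
    - [0, 0, 0]
    - [0, 0, 0]
    - [0, 0, 0]
    - [0, 0, 0]
    - [0, 0, 0]
  translation:
    - [0, 0, -0.6]
    - [0, 0, -0.8]
    - [0, 0, -0.8]
    - [0.85, -0.35, 0]
    - [0.85, -0.35, 0]
    - [0.85, -0.35, 0]
    - [0.85, -0.35, 0]
    - [0.85, -0.35, 0]
    - [0.85, -0.35, 0]
    - [0.85, -0.35, 0]
  jaw: [0.4, 0.4, 0.4, 0.4, 0.4, 0.4, 0.4, 0.4, 0.4, 0.4]

```text
clock: 5.45
position: [0.4883, -0.1407, 0.0598]
ee_rot: [0.866, 0.5, 0.0, 0.0]
ft_force: [0.7, -0.6, -1.6]
grip_width: 0.561
grasp_force: 41.4
```

jog_arm:
  dr:
    - [0, 0, 0]
    - [0, 0, 0]
    - [0, 0, 0]
    - [0, 0, 0]
  translation:
    - [0.85, -0.35, 0]
    - [0, 0, 0]
    - [0, 0, 0]
    - [0, 0, 0]
  jaw: [0.4, 0.4, 0.4, 0.4]

```text
clock: 5.85
position: [0.4911, -0.1198, 0.0592]
ee_rot: [0.866, 0.5, -0.0, 0.0]
ft_force: [-0.2, 0.0, -1.0]
grip_width: 0.565
grasp_force: 41.4
```

```bash
python3 - <<'E'
from h import *
go(.491,-.1185,.0165);shot('wrist','w3.png')
E
```

```text
pos [ 0.4911 -0.1198  0.0592] units [ 0.04 -0.03  1.71] zaxis [ 0.    -0.001 -1.   ] yaw_x 60.0 w 0.565 5.85
```

View pics/w3.png

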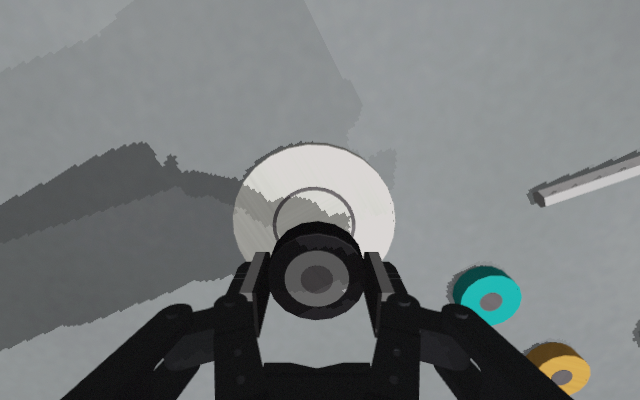

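Wrist view: the flange is held level at (316,272). The plate rim spans u 233–395 with its top at v 144, and the circle's top is at (314,187). I'll check the plate centre against these.

```bash
cat >> h.py <<'E'
def proj(c,P):
    q=np.atleast_2d(P)@c['R'].T+c['t'];s=q[:,:2]/q[:,2:];s=s*(1+c['k1']*(s**2).sum(1,keepdims=True))
    return s@np.diag([c['mtx'][0,0],c['mtx'][1,1]])+c['mtx'][:2,2]
def ring(x,y,z,r):
    a=np.linspace(0,2*np.pi,200);return np.c_[x+r*np.cos(a),y+r*np.sin(a),0*a+z]
E
python3 - <<'E'
from h import *
c=dict(np.load('pics/w3.npz'))
for r in(.055,.028):
    q=proj(c,ring(.491,-.1185,.012,r));print(r,q.min(0),q.max(0))
p=manip.get_obs()['position']
for z in(.058,.062,.066):
    q=proj(c,ring(p[0],p[1],z,.025));print('flange',z,q.min(0),q.max(0))
E
```

```text
0.055 [233.60509449 144.69150738] [396.66024261 295.35687333]
0.028 [273.79112054 186.67165577] [356.48292092 262.89341127]
flange 0.058 [269.36154974 219.42563094] [362.73551457 302.02150138]
flange 0.062 [268.23233572 222.45152044] [363.8333042  306.64184493]
flange 0.066 [267.04756516 225.63232179] [364.98508792 311.47813425]
```

jog_arm:
  dr:
    - [0, 0, 0]
    - [0, 0, 0]
    - [0, 0, 0]
    - [0, 0, 0]
    - [0, 0, 0]
    - [0, 0, 0]
    - [0, 0, 0]
    - [0, 0, 0]
    - [0, 0, 0]
    - [0, 0, 0]
  translation:
    - [0.04, -0.03, 0.5]
    - [0, 0, 0.5]
    - [0, 0, 0.4]
    - [0, 0, 0.2]
    - [0, 0, 0.1]
    - [0, 0, 0]
    - [0, 0, 0]
    - [0, 0, 0]
    - [0, 0, 0]
    - [0, 0, 0]
  jaw: [0.4, 0.4, 0.4, 0.4, 0.4, 0.4, 0.4, 0.65, 0.75, 0.85]

```text
clock: 6.9
position: [0.4911, -0.1175, 0.0163]
ee_rot: [0.866, 0.5, 0.0, 0.0]
ft_force: [-0.7, -0.1, 0.2]
grip_width: 0.847
grasp_force: 0.0
```

jog_arm:
  dr:
    - [0, 0, 0]
    - [0, 0, 0]
    - [0, 0, 0]
    - [0, 0, 0]
    - [0, 0, 0]
    - [0, 0, 0]
  translation:
    - [0, 0, 0]
    - [0, 0, -0.4]
    - [0, 0, -0.8]
    - [0, 0, -1]
    - [0, 0, -1]
    - [0, 0, -1]
  jaw: [0.85, 0.85, 0.85, 0.85, 0.85, 0.85]

```text
clock: 7.5
position: [0.491, -0.1174, 0.1231]
ee_rot: [0.866, 0.5, 0.0, 0.0]
ft_force: [-0.1, -1.2, -0.2]
grip_width: 0.854
grasp_force: 0.0
```

```bash
python3 - <<'E'
from h import *
c=shot('wrist','w4.png');hsv=cv2.cvtColor(c['color'],cv2.COLOR_RGB2HSV).astype(int);o=manip.get_obs()['position']
for z,r in((.012,.025),(.028,.025)):
    q=proj(c,ring(.491,-.1185,z,r));print(q.min(0).round(1),q.max(0).round(1))
Y,X=np.mgrid[:400,:640];u,v=proj(c,[.491,-.1185,.028])[0]
m=(hsv[...,2]<90)&((X-u)**2+(Y-v)**2<60**2)&(Y<v+45)
print(X[m].min(),X[m].max(),Y[m].min(),Y[m].max())
go(.595,-.3265)
E
```

```text
[288.5 171.8] [345.4 225.9]
[286.8 176.4] [347.2 233.3]
285 346 174 233
pos [ 0.4931 -0.1177  0.1271] units [-5.2   7.7   0.04] zaxis [ 0.006 -0.002 -1.   ] yaw_x 60.0 w 0.848 7.55
```

View pics/w4.png

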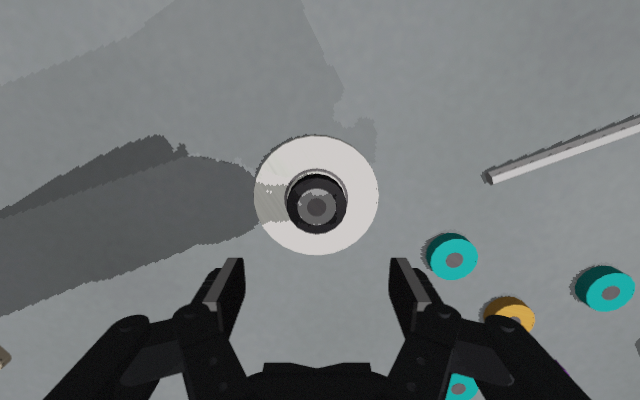

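The flange is centred on the plate at (316,204), within about 1 mm. Next is the spacer.

jog_arm:
  dr:
    - [0, 0, 0]
    - [0, 0, 0]
    - [0, 0, 0]
    - [0, 0, 0]
    - [0, 0, 0]
    - [0, 0, 0]
    - [0, 0, 0]
    - [0, 0, 0]
    - [0, 0, 0]
    - [0, 0, 0]
  translation:
    - [-0.65, 0.96, 0]
    - [-0.65, 0.96, 0]
    - [-0.65, 0.96, 0]
    - [-0.65, 0.96, 0]
    - [-0.65, 0.96, 0]
    - [-0.65, 0.96, 0]
    - [-0.65, 0.96, 0]
    - [-0.65, 0.96, 0]
    - [0, 0, 0]
    - [0, 0, 0]
  jaw: [0.8, 0.8, 0.8, 0.8, 0.8, 0.8, 0.8, 0.8, 0.8, 0.8]

```text
clock: 8.55
position: [0.5923, -0.3263, 0.1214]
ee_rot: [0.866, 0.5, 0.0, -0.0]
ft_force: [-0.8, -0.1, -0.8]
grip_width: 0.799
grasp_force: 0.0
```

```bash
python3 - <<'E'
from h import *
c=shot('wrist','w5.png')
hsv=cv2.cvtColor(c['color'],cv2.COLOR_RGB2HSV).astype(int);Y,X=np.mgrid[:400,:640]
u,v=proj(c,[.5955,-.326,.014])[0]
m=(hsv[...,1]>80)&(hsv[...,0]>12)&(hsv[...,0]<35)&(hsv[...,2]>140)&(abs(X-u)<45)&(abs(Y-v)<45)
h=cv2.convexHull(np.argwhere(m)[:,::-1].astype(np.int32));M=cv2.moments(h);x,y=M['m10']/M['m00'],M['m01']/M['m00']
w=px2w(c,x,y,.014);print(u,v,x,y,w);go(*w[:2],.004)
E
```

```text
319.5094650962489 198.01066908242035 319.90784044016505 198.1827602017423 [ 0.59572055 -0.32630757  0.014     ]
pos [ 0.5923 -0.3254  0.1215] units [0.03 0.14 4.7 ] zaxis [ 0.     0.001 -1.   ] yaw_x 60.0 w 0.798 8.6
```

jog_arm:
  dr:
    - [0, 0, 0]
    - [0, 0, 0]
    - [0, 0, 0]
    - [0, 0, 0]
    - [0, 0, 0]
    - [0, 0, 0]
    - [0, 0, 0]
    - [0, 0, 0]
  translation:
    - [0.03, 0.12, 0.8]
    - [0, 0, 0.8]
    - [0, 0, 0.8]
    - [0, 0, 0.8]
    - [0, 0, 0.6]
    - [0, 0, 0.5]
    - [0, 0, 0.4]
    - [0, 0, 0]
  jaw: [0.8, 0.8, 0.8, 0.8, 0.8, 0.8, 0.8, 0.8]

```text
clock: 9.4
position: [0.5946, -0.3264, 0.0026]
ee_rot: [0.866, 0.5, -0.0, -0.001]
ft_force: [-1.1, -0.7, -0.1]
grip_width: 0.795
grasp_force: 0.0
```

jog_arm:
  dr:
    - [0, 0, 0]
    - [0, 0, 0]
    - [0, 0, 0]
    - [0, 0, 0]
    - [0, 0, 0]
    - [0, 0, 0]
    - [0, 0, 0]
  translation:
    - [0, 0, 0]
    - [0, 0, 0]
    - [0, 0, 0]
    - [0, 0, 0]
    - [0, 0, 0]
    - [0, 0, 0]
    - [0, 0, 0]
  jaw: [0.4, 0.4, 0.4, 0.4, 0.4, 0.4, 0.4]

```text
clock: 10.1
position: [0.5961, -0.3273, 0.0051]
ee_rot: [0.866, 0.5, 0.001, 0.001]
ft_force: [-0.7, 1.2, 5.9]
grip_width: 0.49
grasp_force: 40.7
```

```bash
python3 - <<'E'
from h import *
go(.491,-.118)
E
```

```text
pos [ 0.5961 -0.3273  0.0051] units [ 5.15 -7.82 -0.02] zaxis [ 0.002 -0.001 -1.   ] yaw_x 60.0 w 0.49 10.1
```

jog_arm:
  dr:
    - [0, 0, 0]
    - [0, 0, 0]
    - [0, 0, 0]
    - [0, 0, 0]
    - [0, 0, 0]
    - [0, 0, 0]
    - [0, 0, 0]
    - [0, 0, 0]
    - [0, 0, 0]
    - [0, 0, 0]
  translation:
    - [0, 0, -0.6]
    - [0, 0, -0.8]
    - [0, 0, -0.8]
    - [0, 0, -0.8]
    - [0.57, -0.87, 0]
    - [0.57, -0.87, 0]
    - [0.57, -0.87, 0]
    - [0.57, -0.87, 0]
    - [0.57, -0.87, 0]
    - [0.57, -0.87, 0]
  jaw: [0.4, 0.4, 0.4, 0.4, 0.4, 0.4, 0.4, 0.4, 0.4, 0.4]

```text
clock: 11.1
position: [0.5244, -0.1868, 0.0797]
ee_rot: [0.866, 0.5, 0.0, 0.0]
ft_force: [-0.1, 0.6, -0.9]
grip_width: 0.494
grasp_force: 40.8
```

jog_arm:
  dr:
    - [0, 0, 0]
    - [0, 0, 0]
    - [0, 0, 0]
    - [0, 0, 0]
    - [0, 0, 0]
    - [0, 0, 0]
  translation:
    - [0.57, -0.87, 0]
    - [0.57, -0.87, 0]
    - [0.57, -0.87, 0]
    - [0, 0, 0]
    - [0, 0, 0]
    - [0, 0, 0]
  jaw: [0.4, 0.4, 0.4, 0.4, 0.4, 0.4]

```text
clock: 11.7
position: [0.4902, -0.1189, 0.0793]
ee_rot: [0.866, 0.5, 0.0, 0.0]
ft_force: [0.3, -0.3, -1.5]
grip_width: 0.491
grasp_force: 40.9
```

```bash
python3 - <<'E'
from h import *
go(.491,-.118,.033);c=shot('wrist','w6.png')
hsv=cv2.cvtColor(c['color'],cv2.COLOR_RGB2HSV).astype(int);Y,X=np.mgrid[:400,:640]
m=(hsv[...,1]>80)&(hsv[...,0]>12)&(hsv[...,0]<35)&(hsv[...,2]>120)&(Y>200)&(abs(X-320)<60)
print(X[m].min(),X[m].max(),Y[m].min(),Y[m].max())
p=manip.get_obs()['position']
for z in (p[2]+.010,p[2]-.004):
    q=proj(c,ring(*p[:2],z,.022));print(q.min(0).round(),q.max(0).round())
E
```

```text
pos [ 0.4902 -0.1189  0.0793] units [0.05 0.01 1.85] zaxis [ 0.001 -0.001 -1.   ] yaw_x 60.0 w 0.491 11.7
275 357 234 308
[272. 234.] [360. 310.]
[276. 223.] [356. 294.]
```

View pics/w6.png

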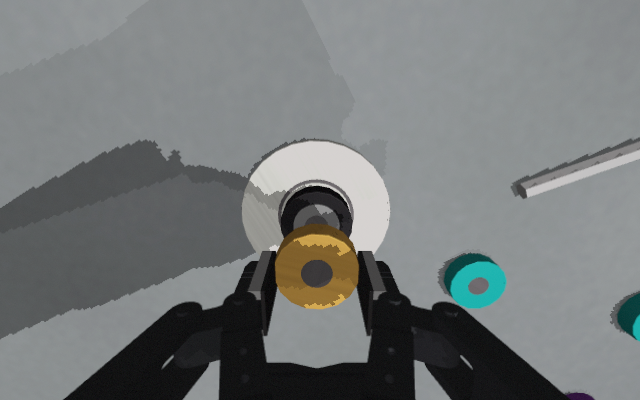

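The spacer is held level at (317,272), directly over the flange. I'll lower it and release.

jog_arm:
  dr:
    - [0, 0, 0]
    - [0, 0, 0]
    - [0, 0, 0]
    - [0, 0, 0]
    - [0, 0, 0]
    - [0, 0, 0]
    - [0, 0, 0]
    - [0, 0, 0]
    - [0, 0, 0]
    - [0, 0, 0]
  translation:
    - [0.04, 0, 0.5]
    - [0, 0, 0.5]
    - [0, 0, 0.4]
    - [0, 0, 0.3]
    - [0, 0, 0.12]
    - [0, 0, 0]
    - [0, 0, 0]
    - [0, 0, 0]
    - [0, 0, 0]
    - [0, 0, 0]
  jaw: [0.4, 0.4, 0.4, 0.4, 0.4, 0.4, 0.4, 0.58, 0.7, 0.85]

```text
clock: 12.75
position: [0.4904, -0.1172, 0.0334]
ee_rot: [0.866, 0.5, 0.0, 0.0]
ft_force: [-0.6, -0.7, -0.7]
grip_width: 0.842
grasp_force: 0.0
```

jog_arm:
  dr:
    - [0, 0, 0]
    - [0, 0, 0]
    - [0, 0, 0]
    - [0, 0, 0]
    - [0, 0, 0]
    - [0, 0, 0]
    - [0, 0, 0]
  translation:
    - [0, 0, 0]
    - [0, 0, -0.4]
    - [0, 0, -0.8]
    - [0, 0, -1]
    - [0, 0, -1]
    - [0, 0, -1]
    - [0, 0, 0]
  jaw: [1, 1, 1, 1, 1, 1, 1]

```text
clock: 13.45
position: [0.4924, -0.1174, 0.1424]
ee_rot: [0.866, 0.5, 0.002, 0.002]
ft_force: [0.5, -0.6, -0.5]
grip_width: 0.998
grasp_force: 0.0
```

```bash
python3 - <<'E'
from h import *
c=shot('wrist','w7.png');hsv=cv2.cvtColor(c['color'],cv2.COLOR_RGB2HSV).astype(int);Y,X=np.mgrid[:400,:640]
m=(hsv[...,1]>80)&(hsv[...,0]>12)&(hsv[...,0]<35)&(hsv[...,2]>120)&(Y>100)&(Y<260)&(abs(X-320)<60)
print(X[m].min(),X[m].max(),Y[m].min(),Y[m].max())
for z in (.042,.028):
    q=proj(c,ring(.491,-.118,z,.022));print(q.min(0).round(),q.max(0).round())
go(.586,.2868)
E
```

```text
289 339 179 226
[289. 179.] [341. 228.]
[290. 175.] [339. 222.]
pos [ 0.4914 -0.1174  0.1405] units [ 1.589e+01 -4.800e+00 -1.000e-02] zaxis [ 0.004 -0.001 -1.   ] yaw_x 60.0 w 1.003 13.5
```

The spacer is placed and centred. On to the left pulley.

jog_arm:
  dr:
    - [0, 0, 0]
    - [0, 0, 0]
    - [0, 0, 0]
    - [0, 0, 0]
    - [0, 0, 0]
    - [0, 0, 0]
    - [0, 0, 0]
    - [0, 0, 0]
    - [0, 0, 0]
    - [0, 0, 0]
  translation:
    - [0.94, -0.28, 0]
    - [0.94, -0.28, 0]
    - [0.94, -0.28, 0]
    - [0.94, -0.28, 0]
    - [0.94, -0.28, 0]
    - [0.94, -0.28, 0]
    - [0.94, -0.28, 0]
    - [0.94, -0.28, 0]
    - [0.94, -0.28, 0]
    - [0.94, -0.28, 0]
  jaw: [1, 1, 1, 1, 1, 1, 1, 1, 1, 1]

```text
clock: 14.5
position: [0.5467, 0.1222, 0.1376]
ee_rot: [0.866, 0.5, -0.001, -0.0]
ft_force: [0.1, -0.5, -0.5]
grip_width: 1.001
grasp_force: 0.0
```

jog_arm:
  dr:
    - [0, 0, 0]
    - [0, 0, 0]
    - [0, 0, 0]
    - [0, 0, 0]
    - [0, 0, 0]
    - [0, 0, 0]
    - [0, 0, 0]
    - [0, 0, 0]
    - [0, 0, 0]
    - [0, 0, 0]
  translation:
    - [0.94, -0.28, 0]
    - [0.94, -0.28, 0]
    - [0.94, -0.28, 0]
    - [0.94, -0.28, 0]
    - [0.94, -0.28, 0]
    - [0.94, -0.28, 0]
    - [0.94, -0.28, 0]
    - [0, 0, 0]
    - [0, 0, 0]
    - [0, 0, 0]
  jaw: [1, 1, 1, 1, 1, 1, 1, 1, 1, 1]

```text
clock: 15.5
position: [0.5869, 0.287, 0.1378]
ee_rot: [0.866, 0.5, -0.001, 0.0]
ft_force: [0.9, -0.4, 0.0]
grip_width: 0.998
grasp_force: 0.0
```

```bash
python3 - <<'E'
from h import *
c=shot('wrist','w8.png');go(.586,.2868)
for P in([.586,.2868],[.5935,.1473]):
  for z in(.06,.012):
    q=proj(c,ring(*P,z,.026));print(z,q.min(0).round(),q.max(0).round())
E
```

```text
pos [0.587  0.2869 0.138 ] units [-0.02 -0.03  0.  ] zaxis [-0.    -0.001 -1.   ] yaw_x 59.9 w 1.002 15.55
0.06 [282. 180.] [349. 243.]
0.012 [288. 166.] [344. 220.]
0.06 [372. 311.] [430. 358.]
0.012 [364. 280.] [414. 322.]
```

View pics/w8.png

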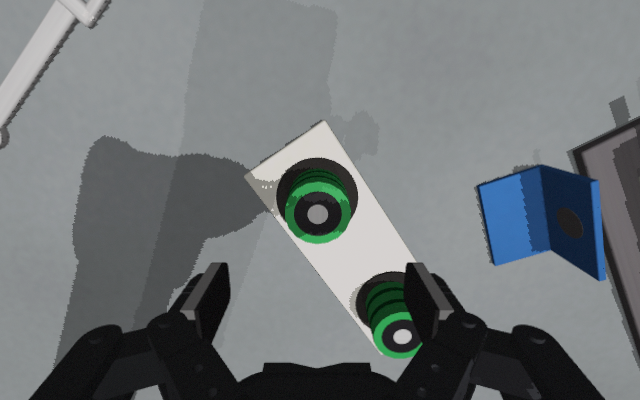

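The left pulley's top is at (318,212), as predicted, and it is centred on its pad. The right one is at (398,335). I'll descend and grip.

jog_arm:
  dr:
    - [0, 0, 0]
    - [0, 0, 0]
    - [0, 0, 0]
    - [0, 0, 0]
    - [0, 0, 0]
    - [0, 0, 0]
    - [0, 0, 0]
    - [0, 0, 0]
  translation:
    - [0, 0.04, 0.8]
    - [0, 0, 0.8]
    - [0, 0, 0.8]
    - [0, 0, 0.8]
    - [0, 0, 0.6]
    - [0, 0, 0.5]
    - [0, 0, 0.3]
    - [0, 0, 0]
  jaw: [1, 1, 1, 1, 1, 1, 1, 1]

```text
clock: 16.35
position: [0.5874, 0.2875, 0.0225]
ee_rot: [0.866, 0.5, -0.001, 0.0]
ft_force: [-0.1, -0.1, 0.2]
grip_width: 0.998
grasp_force: 0.0
```

jog_arm:
  dr:
    - [0, 0, 0]
    - [0, 0, 0]
    - [0, 0, 0]
    - [0, 0, 0]
    - [0, 0, 0]
    - [0, 0, 0]
    - [0, 0, 0]
    - [0, 0, 0]
  translation:
    - [0, 0, 0]
    - [0, 0, 0]
    - [0, 0, 0]
    - [0, 0, 0]
    - [0, 0, 0]
    - [0, 0, 0]
    - [0, 0, 0]
    - [0, 0, 0]
  jaw: [0.4, 0.4, 0.4, 0.4, 0.4, 0.4, 0.4, 0.4]
  squeeze: 60

```text
clock: 17.15
position: [0.5885, 0.2882, 0.0246]
ee_rot: [0.866, 0.5, 0.001, 0.0]
ft_force: [-1.0, -0.5, 5.9]
grip_width: 0.597
grasp_force: 63.0
```

jog_arm:
  dr:
    - [0, 0, 0]
    - [0, 0, 0]
    - [0, 0, 0]
    - [0, 0, 0]
    - [0, 0, 0]
    - [0, 0, 0]
    - [0, 0, 0]
    - [0, 0, 0]
  translation:
    - [0, 0, -0.3]
    - [0, 0, -0.5]
    - [0, 0, -0.5]
    - [0, 0, -0.5]
    - [0, 0, -0.3]
    - [0, 0, 0]
    - [0, 0, 0]
    - [0, 0, 0]
  jaw: [0.4, 0.4, 0.4, 0.4, 0.4, 0.4, 0.4, 0.4]

```text
clock: 17.95
position: [0.5874, 0.2876, 0.0751]
ee_rot: [0.866, 0.5, -0.001, 0.0]
ft_force: [-0.5, -0.0, -1.9]
grip_width: 0.601
grasp_force: 62.8
```

```bash
cat >> h.py <<'E'
def weigh():
    F=[]
    for _ in range(16): optics.camera('top'); o=manip.get_obs(); F.append([*o['ft_force'],*o['tau']])
    F=np.array(F);print('F',F[:,:3].mean(0).round(2),F[:,:3].std(0).round(2),'tau',F[:,3:].mean(0).round(2))
E
python3 - <<'E'
from h import *
weigh();go(.586,.2868)
shot('wrist','w9.png')
E
```

```text
F [-0.12 -0.05 -1.79] [0.42 0.36 0.4 ] tau [ 0.000e+00 -7.098e+01 -1.139e+01 -3.514e+01  2.000e-02  1.000e-02
 -0.000e+00]
pos [0.5877 0.2879 0.0758] units [-0.07 -0.04 -0.  ] zaxis [ 0. -0. -1.] yaw_x 60.0 w 0.599 18.75
```

About 1.8 N, so probably the light one. I'll set it back on its pad.

jog_arm:
  dr:
    - [0, 0, 0]
    - [0, 0, 0]
    - [0, 0, 0]
    - [0, 0, 0]
    - [0, 0, 0]
    - [0, 0, 0]
    - [0, 0, 0]
    - [0, 0, 0]
    - [0, 0, 0]
    - [0, 0, 0]
  translation:
    - [0, 0, 0.4]
    - [0, 0, 0.6]
    - [0, 0, 0.5]
    - [0, 0, 0.3]
    - [0, 0, 0.15]
    - [0, 0, 0.08]
    - [0, 0, 0]
    - [0, 0, 0]
    - [0, 0, 0]
    - [0, 0, 0]
  jaw: [0.4, 0.4, 0.4, 0.4, 0.4, 0.4, 0.4, 0.4, 0.65, 0.8]

```text
clock: 19.8
position: [0.5881, 0.288, 0.0256]
ee_rot: [0.866, 0.5, 0.001, 0.0]
ft_force: [-0.1, -0.6, 0.1]
grip_width: 0.79
grasp_force: 0.0
```

jog_arm:
  dr:
    - [0, 0, 0]
    - [0, 0, 0]
    - [0, 0, 0]
    - [0, 0, 0]
    - [0, 0, 0]
    - [0, 0, 0]
    - [0, 0, 0]
    - [0, 0, 0]
    - [0, 0, 0]
  translation:
    - [0, 0, 0]
    - [0, 0, 0]
    - [0, 0, -0.5]
    - [0, 0, -0.8]
    - [0, 0, -1]
    - [0, 0, -1]
    - [0, 0, -1]
    - [0, 0, -0.5]
    - [0, 0, 0]
  jaw: [1, 1, 1, 1, 1, 1, 1, 1, 1]

```text
clock: 20.7
position: [0.5886, 0.2885, 0.1474]
ee_rot: [0.866, 0.5, 0.002, 0.0]
ft_force: [0.0, 0.8, 0.6]
grip_width: 1.004
grasp_force: 0.0
```

```bash
python3 - <<'E'
from h import *
c=shot('wrist','w10.png')
hsv=cv2.cvtColor(c['color'],cv2.COLOR_RGB2HSV).astype(int);Y,X=np.mgrid[:400,:640]
m=(hsv[...,0]>45)&(hsv[...,0]<85)&(hsv[...,1]>110)&(hsv[...,2]>110)&(Y<265)&(abs(X-317)<50)
print(X[m].min(),X[m].max(),Y[m].min(),Y[m].max())
q=proj(c,ring(.5865,.287,.06,.026));print(q.min(0).round(),q.max(0).round())
print(manip.get_obs()['ft_force'])
go(.5935,.1473)
E
```

```text
285 347 182 240
[283. 180.] [347. 240.]
[-0.23804007 -0.38788894  0.34043799]
pos [0.588  0.2879 0.1456] units [-4.76  3.   -0.  ] zaxis [ 0.001  0.    -1.   ] yaw_x 60.0 w 1.002 20.75
```

jog_arm:
  dr:
    - [0, 0, 0]
    - [0, 0, 0]
    - [0, 0, 0]
    - [0, 0, 0]
    - [0, 0, 0]
    - [0, 0, 0]
    - [0, 0, 0]
    - [0, 0, 0]
  translation:
    - [-0.8, 0.5, 0]
    - [-0.8, 0.5, 0]
    - [-0.8, 0.5, 0]
    - [-0.8, 0.5, 0]
    - [-0.8, 0.5, 0]
    - [-0.8, 0.5, 0]
    - [0, 0, 0]
    - [0, 0, 0]
  jaw: [1, 1, 1, 1, 1, 1, 1, 1]

```text
clock: 21.55
position: [0.5922, 0.1459, 0.1438]
ee_rot: [0.866, 0.5, -0.001, -0.0]
ft_force: [0.7, 0.3, -0.1]
grip_width: 1.0
grasp_force: 0.0
```

```bash
python3 - <<'E'
from h import *
c=shot('wrist','w11.png')
hsv=cv2.cvtColor(c['color'],cv2.COLOR_RGB2HSV).astype(int)
u,v=proj(c,[.5935,.1473,.06])[0]
Y,X=np.mgrid[:400,:640]
m=(hsv[...,0]>45)&(hsv[...,0]<85)&(hsv[...,1]>110)&(hsv[...,2]>110)&(abs(Y-v)<45)&(abs(X-u)<50)
print(X[m].min(),X[m].max(),Y[m].min(),Y[m].max())
q=proj(c,ring(.5935,.1473,.06,.026));print(q.min(0).round(),q.max(0).round())
go(.5935,.1473,.0225)
E
```

```text
286 350 176 236
[284. 175.] [350. 237.]
pos [0.5921 0.147  0.1441] units [0.04 0.05 4.86] zaxis [-0.001  0.    -1.   ] yaw_x 60.0 w 1.0 21.6
```

jog_arm:
  dr:
    - [0, 0, 0]
    - [0, 0, 0]
    - [0, 0, 0]
    - [0, 0, 0]
    - [0, 0, 0]
    - [0, 0, 0]
    - [0, 0, 0]
    - [0, 0, 0]
  translation:
    - [0.03, 0.05, 0.8]
    - [0, 0, 0.8]
    - [0, 0, 0.8]
    - [0, 0, 0.8]
    - [0, 0, 0.8]
    - [0, 0, 0.5]
    - [0, 0, 0.35]
    - [0, 0, 0]
  jaw: [1, 1, 1, 1, 1, 1, 1, 1]

```text
clock: 22.4
position: [0.5935, 0.1469, 0.0228]
ee_rot: [0.866, 0.5, -0.001, -0.0]
ft_force: [0.1, -0.7, 0.5]
grip_width: 1.003
grasp_force: 0.0
```

jog_arm:
  dr:
    - [0, 0, 0]
    - [0, 0, 0]
    - [0, 0, 0]
    - [0, 0, 0]
    - [0, 0, 0]
    - [0, 0, 0]
    - [0, 0, 0]
    - [0, 0, 0]
  translation:
    - [0, 0, 0]
    - [0, 0, 0]
    - [0, 0, 0]
    - [0, 0, 0]
    - [0, 0, 0]
    - [0, 0, 0]
    - [0, 0, 0]
    - [0, 0, 0]
  jaw: [0.4, 0.4, 0.4, 0.4, 0.4, 0.4, 0.4, 0.4]
  squeeze: 60

```text
clock: 23.2
position: [0.5947, 0.1468, 0.025]
ee_rot: [0.866, 0.5, 0.001, 0.0]
ft_force: [-1.6, 0.6, 5.7]
grip_width: 0.59
grasp_force: 61.9
```

jog_arm:
  dr:
    - [0, 0, 0]
    - [0, 0, 0]
    - [0, 0, 0]
    - [0, 0, 0]
    - [0, 0, 0]
    - [0, 0, 0]
    - [0, 0, 0]
    - [0, 0, 0]
  translation:
    - [0, 0, -0.3]
    - [0, 0, -0.5]
    - [0, 0, -0.5]
    - [0, 0, -0.5]
    - [0, 0, -0.3]
    - [0, 0, 0]
    - [0, 0, 0]
    - [0, 0, 0]
  jaw: [0.4, 0.4, 0.4, 0.4, 0.4, 0.4, 0.4, 0.4]

```text
clock: 24.0
position: [0.5937, 0.1462, 0.0756]
ee_rot: [0.866, 0.5, -0.001, -0.0]
ft_force: [0.4, 0.0, -5.1]
grip_width: 0.59
grasp_force: 63.1
```

```bash
python3 - <<'E'
from h import *
weigh();go(.491,-.118,.12)
E
```

```text
F [-0.12 -0.15 -4.5 ] [0.32 0.39 0.53] tau [ 0.000e+00 -6.616e+01 -9.790e+00 -3.593e+01  2.000e-02  1.000e-02
 -0.000e+00]
pos [0.5942 0.1464 0.0763] units [-11.22   1.71  -1.75] zaxis [ 0. -0. -1.] yaw_x 60.0 w 0.585 24.8
```

The right pulley reads about 4.5 N against 1.8 N, so it is the heavier. I'll carry it over the stack.

jog_arm:
  dr:
    - [0, 0, 0]
    - [0, 0, 0]
    - [0, 0, 0]
    - [0, 0, 0]
    - [0, 0, 0]
    - [0, 0, 0]
    - [0, 0, 0]
    - [0, 0, 0]
    - [0, 0, 0]
    - [0, 0, 0]
  translation:
    - [0, 0, -0.4]
    - [0, 0, -0.4]
    - [-0.4, 0.06, -0.4]
    - [-0.8, 0.12, 0]
    - [-0.8, 0.12, 0]
    - [-0.8, 0.12, 0]
    - [-0.8, 0.12, 0]
    - [-0.8, 0.12, 0]
    - [-0.8, 0.12, 0]
    - [-0.8, 0.12, 0]
  jaw: [0.4, 0.4, 0.4, 0.4, 0.4, 0.4, 0.4, 0.4, 0.4, 0.4]

```text
clock: 25.8
position: [0.5384, 0.0039, 0.1074]
ee_rot: [0.866, 0.5, 0.0, 0.001]
ft_force: [-0.2, -0.2, -4.7]
grip_width: 0.591
grasp_force: 63.2
```

jog_arm:
  dr:
    - [0, 0, 0]
    - [0, 0, 0]
    - [0, 0, 0]
    - [0, 0, 0]
    - [0, 0, 0]
    - [0, 0, 0]
    - [0, 0, 0]
    - [0, 0, 0]
    - [0, 0, 0]
    - [0, 0, 0]
  translation:
    - [-0.8, 0.12, 0]
    - [-0.8, 0.12, 0]
    - [-0.8, 0.12, 0]
    - [-0.8, 0.12, 0]
    - [-0.8, 0.12, 0]
    - [-0.8, 0.12, 0]
    - [-0.42, 0.06, 0]
    - [0, 0, 0]
    - [0, 0, 0]
    - [0, 0, 0]
  jaw: [0.4, 0.4, 0.4, 0.4, 0.4, 0.4, 0.4, 0.4, 0.4, 0.4]

```text
clock: 26.8
position: [0.4908, -0.1163, 0.1065]
ee_rot: [0.866, 0.501, 0.0, 0.0]
ft_force: [-0.0, 0.4, -4.4]
grip_width: 0.586
grasp_force: 63.2
```

```bash
python3 - <<'E'
from h import *
go(.491,-.118,.105);print(manip.get_obs()['ft_force'])
a=shot('wrist','w12.png')['color'];b=shot('top','t12.png')['color'];s=shot('scene','s12.png')['color']
cv2.imwrite('pics/fin.png',np.hstack([cv2.resize(a[120:370,180:460],(400,357)),np.vstack([cv2.resize(b[160:280,220:470],(400,192)),cv2.resize(s[130:260,190:420],(400,165+0))])])[:,:,::-1])
E
```

```text
pos [ 0.4908 -0.1163  0.1065] units [-0.06  0.04  0.06] zaxis [ 0.001  0.    -1.   ] yaw_x 60.1 w 0.586 26.8
[-0.03015603  0.3820499  -4.36706312]
```

View pics/fin.png

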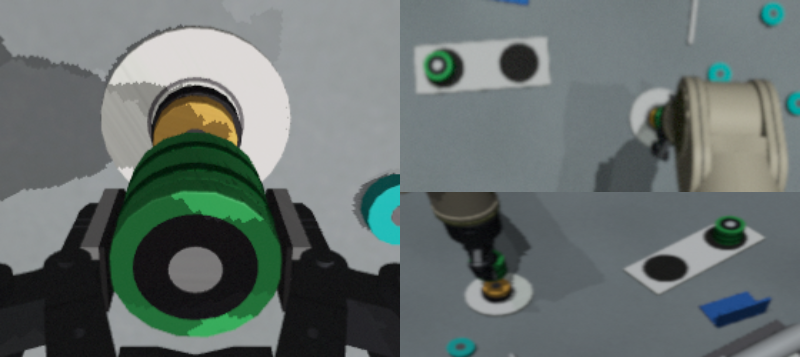

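The pulley is held upright above the centred stack (left panel, about (196,260)). The light one stands on the left pad (440,67). I'm handing in now.

```bash
python3 -c "
from workcell import manip
print(manip.hand_in())"
```

```text
the job is handed in; nothing more can be done
None
```

The job is handed in with no verdict returned: the flange and spacer are stacked on the plate, the heavier right-hand pulley (about 4.5 N against 1.8 N) is held about 5 cm above the stack, and the lighter one is standing on the left pad.

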